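# Unpack the glazed pot from its case

### The arm

A 6-joint arm with a two-finger parallel gripper is mounted at the origin on the work surface. World frame = base frame: x ahead of the robot, y to its left, z up, the work surface at z = 0. Lengths are in m, angles in degrees, forces in N, time in s.
With the tool pointing down it reaches from about 0.3 to 0.75 m from the base axis. Payload 8.5 kg.
Tool frame: the origin (TCP) lies between the finger pads; the fingertips stand env.finger_overhang ahead of it and the grasp point (between the pads) lies 2 mm behind it (env.finger_overhang is the distance from the TCP to the fingertips, in m); z points along the fingers, y is the line along which they close (so a half turn about z gives the same grasp; the last joint's range is limited). The gripper opens to 85 mm and grips with 20 to 120 N. Pads are 22 mm wide; open, the fingers measure 114 mm over their backs; the gripper's body (76 mm by 85 mm) begins 54 mm behind the grasp point. The pads swing forward as they close: fully open they stand 13 mm farther back than shut.
Start: joints at [50.804, 21.807, 74.336, -0, 83.858, -12.336], TCP at [0.248, 0.491, 0.248] pointing down, gripper open.
Joint ranges: [-178.18, 178.18], [-50.72, 133.34], [12.68, 142.11], [-81.47, 261.47], [9.98, 163.14], [-165.26, 165.26]. Speed limits (degrees/s): [136.94, 136.94, 180, 180, 180, 180].

### API

Orientations are given as a 3x3 rotation matrix whose columns are the frame's x, y, z axes.
In Python, from rig import env gives the robot as it stands. The module is installed in compiled form; this text tells all that it offers.
- The arm moves only by the tool jog_arm, never from a script. Its arguments are lists of equal length, an entry for each row: "hand": the finger opening in m, from 0 to 0.0854; "travel": the shift along the world's x, y, z in m, a list of three; "yaw": the turn about the world's z in rad. A call has exactly 5 rows; each row shifts and turns the commanded pose from where the row before left it; what a row does not reach is not made up. A row lasts 1/8 s, in which the tool goes at most 62.5 mm and 10.7 degrees, less where a joint would pass 70% of its speed; a pose out of reach is approached as far as the arm can. A call is refused whole if a number of a shift passes 0.0625 or a number of a turn 0.188, either way. A call with a gripper value outside its range is refused whole. The fingers move at their own pace and stop on an object; "grip_force" is the grip in N (left out, the last holds). Time passes only in rows, so rows that do not move let the fingers close, or fill a call up. It gives the time, the measured TCP pose, the force, the opening and the grip force at its end, in the units of the state.
- env.observe(): the state, without advancing time (a new reading comes with each control period).
- env.get_image(name): name is "scene" or "top" or "wrist"; returns the picture (420x560x3 uint8, red, green, blue); there is no depth.
- env.calibration(name): a dict with "fx", "fy", "cx", "cy" (pixels), "position" and "rotation" of the camera in the world; the wrist camera has in their place "hand_eye" (4x4, takes a point from camera to tool coordinates, whose origin is the TCP and whose axes are the flange's). Camera axes: x right, y down, z forward; pixel columns grow to the right and rows downward; lengths in m; the calibration is good to about 2 mm. A picture is of the moment at which its call begins: read the wrist's pose just before it. calibration takes no time and is no camera call.
- env.close_job(): hands the job in; it is judged then, once.
The state is a dict: "time_s": time; "q": joint angles; "qvel": joint speeds; "joint_efforts": joint torques, N m; "position": TCP position; "tool_rot": TCP orientation; "ft_force": force on the tool from outside, world axes, zero at the start; "wrist_torque": the same for the moment, N m; "grip_width": finger opening in m; "gripper_force": force on a finger pad.
Only numpy, scipy, OpenCV 4.12 (cv2) and the standard library are available. Lean on these libraries where they do the work, as an engineer would, in place of code of your own. Each camera call takes 0.05 s, during which the arm holds its last target. There are 200 camera calls.

### The job

Swing the case's lid open until its heel rests firmly against the rubber stop under the hinge, going by feel because the stop is set differently each time, and do not force it. Then, leaving the lid open against its stop, lift the little three-footed pot out and set it down gently, upright, in the middle of the black display stand. Leave everything else on the table where it is.

Things in the scene. Friction and masses are not known exactly. Their poses are not given: they have to be found in the camera images.
- case: Fixed wooden box, open-topped, 120 (x) by 170 (y) by 70 mm tall, walls and floor 6 mm. Origin: centre of its underside; x from its front (bar handle) to its back (hinge), y along the hinge, z up. Under the hinge, on its back, a rubber-tipped stop screw. Leverage: 1 N at the bar beyond the swing force makes about 6.5 N on the stop. Well seated 2 to 8 N at the bar beyond it; forced above about 18 N.
- lid (a joint): Lid angle, rad: 0 shut and level, growing as its front rises and goes over backwards; starts at 0 to 0.35. 300 g, 10 mm thick; stiff hinge (0.36 N m), stays where left, moves with 1 to 4 N at the bar. Its brass heel meets the stop at an angle unknown, 1.40 to 1.80, which is only felt: the angle then nearly stops growing and the force rises about 0.8 N per mm of bar travel.
- lid_hinge (a point): Point on the lid's hinge axis at mid-width: 88 mm behind the case's origin (28 mm behind its back wall), 70 mm above the table. Axes as the case's, hinge axis along y. It does not move with the lid.
- lid_bar (a point): Middle of the handle: round brass bar 10 mm thick, 100 mm long, parallel to the hinge, 50 mm ahead of the lid's front edge on two arms (clear gap 45 mm behind it, 90 mm between arms). 200 mm from the hinge along the lid and 6 mm above the lid's zero plane. Moves with the lid: x to the hinge, y along bar, z out of the lid's top. Can be pinched from above at any angle; turns between the fingers.
- pot: Loose blue glazed pot with three short feet, 58 mm wide at belly and rim, 50 mm tall, 130 g (may vary by a third). Origin: centre of its underside, z up. It stands on the case's floor (6 mm above the table), within 12 mm of the middle of the case, under the lid.
- stand: Fixed black display stand, a low table 170 by 170 mm with its top 50 mm above the work surface. Origin: centre of its underside, z up.
- bowl: Bystander: small empty blue bowl, 68 mm wide, 36 mm tall, loose; leave it alone.
- brush: Bystander: brush lying flat, 170 mm long, loose; leave it alone.
- jar: Bystander: lidded white jar, 64 mm wide, 85 mm tall, loose; leave it alone.
- planter: Bystander: square green planter, 100 mm wide, 70 mm tall, loose; leave it alone.
- big_pot: Bystander: large three-footed blue pot, about 99 mm wide, 85 mm tall, standing on the table, loose; leave it alone.
- saucer: Bystander: white saucer, 120 mm wide, loose; leave it alone.
- glaze: Bystander: white bottle, 60 mm wide, 150 mm tall, loose; leave it alone.
Not all that is in view belongs to the job. What is shaped like the stand but blue or brown is not meant.

How it is judged:
By the outcome, as a careful person would: the job done as asked, in the order asked, and still so for the second after the job is handed in, with the robot touching nothing.
It also fails if it takes over 72 s, if anything falls off the work surface, if the arm or the gripper's body presses on something with over 40 N, if the wrist force passes 120 N, or if a joint passes its speed limit or range.

## Working session

There is one attempt and no reset: what is moved stays moved. The work goes in short steps, Python scripts to look and compute and a tool call to move; the robot and the scene stay as the last step left them, time stands still between calls to the robot, and variables do not carry over. Pictures are saved under pics/ and viewed, at most 10 in all, crops included, and the job is handed in when it is done.

Besides the shell and the picture viewer there is one more tool, called after "Emit:" in YAML: its name, and indented under it one key for each argument. jog_arm: Moves the arm, as the interface text tells. Its arguments: {"type":"object","properties":{"hand":{"type":"array"},"travel":{"type":"array"},"yaw":{"type":"array"},"grip_force":{"type":"number"}},"required":["hand","travel","yaw"]}

```bash
mkdir -p pics
cat > h.py <<'E'
from rig import env
import numpy as np, cv2
def snap(n,f):
    im=env.get_image(n); cv2.imwrite('pics/'+f,im[:,:,::-1]); return im
def cam(n,o=None):
    c=env.calibration(n)
    K=np.array([[c['fx'],0,c['cx']],[0,c['fy'],c['cy']],[0,0,1]])
    if 'hand_eye' in c:
        o=o or env.observe(); T=np.eye(4);T[:3,:3]=o['tool_rot'];T[:3,3]=o['position'];T=T@np.array(c['hand_eye'])
        return K,T[:3,:3],T[:3,3]
    return K,np.array(c['rotation']),np.array(c['position'])
def ray(n,u,v,z,c=None):
    K,R,p=c or cam(n); d=R@np.linalg.inv(K)@[u,v,1]; return p+d*(z-p[2])/d[2]
def proj(n,P,c=None):
    K,R,p=c or cam(n); q=K@(R.T@(np.array(P)-p)); return q[:2]/q[2]
E
python3 - <<'E'
from h import *
a=snap('top','top0.png');b=snap('scene','scene0.png')
print(env.calibration('top'),env.calibration('scene'),env.finger_overhang,env.observe())
E
```

```text
{'fx': 422.96409531875975, 'fy': 422.96409531875975, 'cx': 281.0672532348844, 'cy': 203.3004820120064, 'position': array([0.42570925, 0.00898904, 1.27675508]), 'rotation': array([[-0.00935736, -0.99785108,  0.064851  ],
       [-0.9999525 ,  0.00951443,  0.00211352],
       [-0.002726  , -0.06482815, -0.99789272]])} {'fx': 520.0064493936508, 'fy': 520.0064493936508, 'cx': 277.3190736235687, 'cy': 206.52428952126968, 'position': array([1.07779262, 1.0276859 , 0.81688602]), 'rotation': array([[-0.88657911,  0.24492866, -0.39241233],
       [ 0.46255438,  0.47779827, -0.74682813],
       [ 0.00457432, -0.84363426, -0.53689879]])} 0.017 {'time_s': 0.1, 'q': array([ 5.08048141e+01,  2.18392922e+01,  7.43787807e+01,  3.31977804e-04,
        8.38580661e+01, -1.23372201e+01]), 'qvel': array([-0.02252792, -0.1528936 , -0.09859633, -0.02283577,  0.01925541,
       -0.01144795]), 'joint_efforts': array([ 4.40855845e-03, -4.49218369e+01, -2.31657887e+01, -1.48831728e-04,
        3.69107409e-03, -1.14748326e-05]), 'position': array([0.24834191, 0.49047995, 0.24776283]), 'tool_rot': array([[-8.92128807e-01,  4.51780343e-01, -8.44265581e-04],
       [ 4.51781039e-01,  8.92128264e-01, -1.02623369e-03],
       [ 2.89560977e-04, -1.29695582e-03, -9.99999117e-01]]), 'ft_force': array([ 0.08982165,  0.06556918, -0.04884596]), 'wrist_torque': array([-0.02239733,  0.02502144, -0.07515297]), 'gripper_force': 0.0, 'grip_width': 0.08512514055977319}
```

View pics/top0.png

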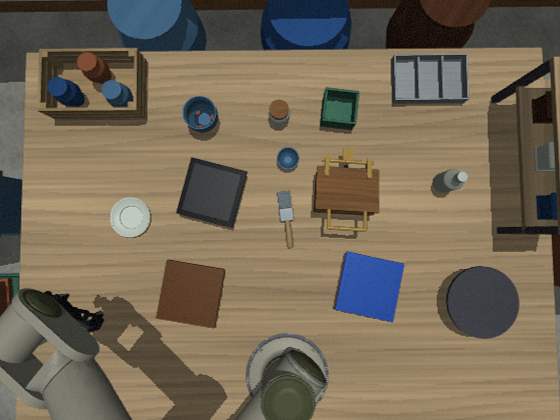

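View pics/scene0.png

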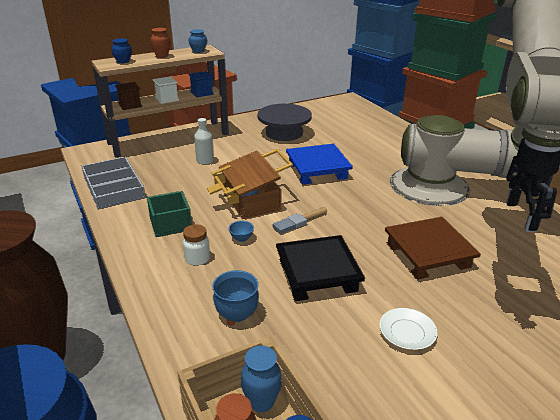

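Run:
```python
import cv2,numpy as np
a=cv2.imread('pics/top0.png')[140:245,295:400];b=cv2.imread('pics/scene0.png')[140:225,195:300]
a=cv2.resize(a,(390,390),interpolation=2);b=cv2.resize(b,(400,324),interpolation=2)
o=np.zeros((390,800,3),'uint8');o[:,:390]=a;o[:324,400:]=b;cv2.imwrite('pics/c.png',o)
```

```text
(no output)
```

View pics/c.png

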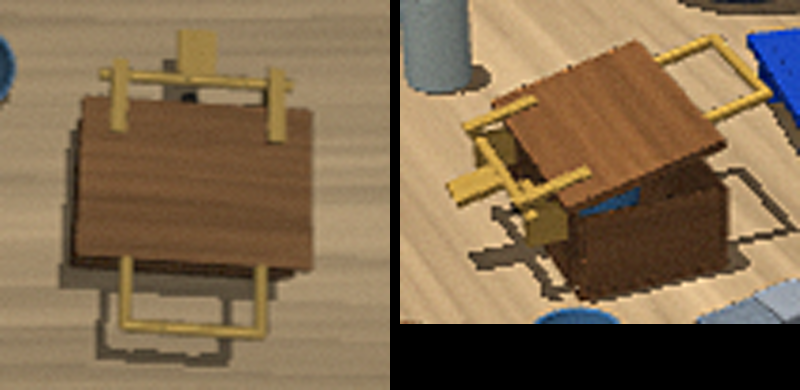

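```bash
cat > fit.py <<'E'
from h import *
from scipy.optimize import least_squares
def model(p,r,y,n):
    cx,cy,w,t=p; l=np.array([.088-r*np.cos(t)+n*np.sin(t),y,.070+r*np.sin(t)+n*np.cos(t)])
    c,s=np.cos(w),np.sin(w); return np.array([cx+c*l[0]-s*l[1],cy+s*l[0]+c*l[1],l[2]])
# (cam,u,v,r,y(sign+halfname),n)
obs=[('top',328.7,229,.2,('b',1),.006),('top',366.4,229.8,.2,('b',-1),.006),
('top',322.5,159.7,0,('h',1),0),('top',373.4,163.4,0,('h',-1),0),
('scene',276.9,149.7,.2,('b',-1),.006),('scene',292.6,164.1,.2,('b',1),.006),
('scene',216,176.2,0,('h',-1),0),('scene',229.1,197,0,('h',1),0),
('top',316,208.6,.15,('l',1),.005),('top',379,212.5,.15,('l',-1),.005),
('scene',258,151,.15,('l',-1),.01),('scene',280.3,178.1,.15,('l',1),.01)]
C={k:cam(k) for k in('top','scene')}
def f(x):
    d=dict(b=x[4],h=x[5],l=x[6]); return np.concatenate([proj(k,model(x[:4],r,d[y[0]]*y[1],n),C[k])-[u,v] for k,u,v,r,y,n in obs])
s=least_squares(f,[.55,-.15,-.05,.3,.048,.06,.085],loss='soft_l1')
if __name__=='__main__':
    np.set_printoptions(precision=4,suppress=True)
    print(s.x,s.cost);print(f(s.x).reshape(-1,2).round(1))
    for t in np.r_[s.x[3],np.arange(.4,1.9,.1)]:
        p=s.x[:4].copy();p[3]=t;print(round(t,3),model(p,.2,0,.006))
    # stand top corners
    cs=[ray('top',u,v,.05) for u,v in((194,158),(246,172),(230,228),(178,211))];print(np.array(cs),np.mean(cs,0))
E
python3 fit.py
```

```text
[ 0.5339 -0.1755 -0.0724  0.2323  0.0516  0.0714  0.0871] 7.432314855106298
[[-0.5 -1.2]
 [-0.3  0.4]
 [ 0.7  0.6]
 [-0.7  0. ]
 [-0.1  0.4]
 [-1.4  0.9]
 [-1.9 -1.7]
 [ 0.8  0.7]
 [-0.1  0.9]
 [-0.1  0.9]
 [-0.8 -0.6]
 [-0.1 -1.9]]
0.232 [ 0.429  -0.1679  0.1219]
0.4 [ 0.4403 -0.1687  0.1534]
0.5 [ 0.4495 -0.1694  0.1712]
0.6 [ 0.4605 -0.1702  0.1879]
0.7 [ 0.473  -0.1711  0.2034]
0.8 [ 0.487  -0.1721  0.2177]
0.9 [ 0.5024 -0.1732  0.2304]
1.0 [ 0.519  -0.1744  0.2415]
1.1 [ 0.5366 -0.1757  0.251 ]
1.2 [ 0.555  -0.177   0.2586]
1.3 [ 0.5741 -0.1784  0.2643]
1.4 [ 0.5937 -0.1798  0.2681]
1.5 [ 0.6136 -0.1813  0.2699]
1.6 [ 0.6335 -0.1827  0.2697]
1.7 [ 0.6533 -0.1842  0.2676]
1.8 [ 0.6729 -0.1856  0.2634]
[[0.6408 0.2653 0.05  ]
 [0.598  0.1132 0.05  ]
 [0.4352 0.1602 0.05  ]
 [0.4859 0.3112 0.05  ]] [0.54   0.2125 0.05  ]
```

Emit:
jog_arm:
  hand: [0.0854,0.0854,0.0854,0.0854,0.0854]
  travel:
    - [0.015,-0.055,0]
    - [0.015,-0.055,0]
    - [0.015,-0.055,0]
    - [0.015,-0.055,0]
    - [0.015,-0.055,0]
  yaw: [-0.1,-0.1,-0.1,-0.1,-0.1]

```text
time_s: 0.72
position: [0.3235, 0.214, 0.2482]
tool_rot: [[-0.564, 0.826, 0.0], [0.826, 0.564, -0.0], [-0.0, 0.0, -1.0]]
ft_force: [0.5, 0.4, 0.1]
grip_width: 0.0856
gripper_force: 0.0
```

Emit:
jog_arm:
  hand: [0.05,0.05,0.05,0.05,0.05]
  travel:
    - [0.015,-0.055,0]
    - [0.015,-0.055,0]
    - [0.015,-0.055,0]
    - [0.015,-0.055,0]
    - [0.015,-0.055,0]
  yaw: [-0.1,-0.1,-0.1,-0.1,-0.1]

```text
time_s: 1.35
position: [0.3985, -0.0613, 0.2483]
tool_rot: [[-0.098, 0.995, 0.0], [0.995, 0.098, 0.0], [0.0, 0.0, -1.0]]
ft_force: [0.6, 1.1, 0.6]
grip_width: 0.0499
gripper_force: 0.0
```

Emit:
jog_arm:
  hand: [0.05,0.05,0.05,0.05,0.05]
  travel:
    - [0.015,-0.055,0]
    - [0.015,-0.054,0]
    - [0,0,0]
    - [0,0,0]
    - [0,0,0]
  yaw: [-0.1,-0.075,0,0,0]

```text
time_s: 1.98
position: [0.4282, -0.1672, 0.2484]
tool_rot: [[0.071, 0.997, -0.0], [0.997, -0.071, 0.0], [0.0, -0.0, -1.0]]
ft_force: [-0.3, 0.0, 0.9]
grip_width: 0.05
gripper_force: 0.0
```

Run:
```python
from h import *
o=env.observe();print(o);snap('wrist','w1.png');c=cam('wrist',o);np.save('c1.npy',np.hstack([c[0],c[1],c[2][:,None]]))
import fit
for y in(.0515,0,-.0515):
    P=fit.model(fit.s.x[:4],.2,y,.006);print(P,proj('wrist',P,c))
```

```text
{'time_s': 1.975, 'q': array([-3.61398387e+01,  1.27207901e+01,  8.77569167e+01,  5.69786934e-03,
        7.95306662e+01, -3.20547903e+01]), 'qvel': array([ 0.07623368, -0.12936096, -0.19727468, -0.02442962, -0.03908805,
        0.04274864]), 'joint_efforts': array([-4.60664677e-01, -3.47440231e+01, -2.23781079e+01, -1.01804404e-02,
       -7.20156357e-03,  5.21290476e-04]), 'position': array([ 0.42824275, -0.16721078,  0.24844017]), 'tool_rot': array([[ 7.12551921e-02,  9.97458116e-01, -6.03434312e-05],
       [ 9.97458105e-01, -7.12551813e-02,  1.65158925e-04],
       [ 1.60439328e-04, -7.19584755e-05, -9.99999985e-01]]), 'ft_force': array([-0.29536812,  0.04253625,  0.93202008]), 'wrist_torque': array([0.04746053, 0.03908693, 0.02191652]), 'gripper_force': 0.0, 'grip_width': 0.05000865215028871}
[ 0.4327001  -0.11653179  0.12188097] [277.18873617 152.73981276]
[ 0.42897359 -0.16789679  0.12188097] [277.14946022 210.66152498]
[ 0.42524707 -0.21926178  0.12188097] [277.11444785 262.29556964]
```

View pics/w1.png

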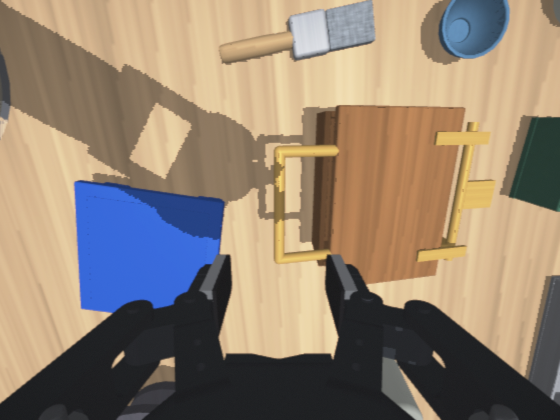

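Emit:
jog_arm:
  hand: [0.05,0.05,0.05,0.05,0.05]
  travel:
    - [0.003,-0.001,-0.035]
    - [0,0,-0.035]
    - [0,0,-0.035]
    - [0,0,-0.024]
    - [0,0,0]
  yaw: [0,0,0,0,0]

```text
time_s: 2.65
position: [0.4309, -0.1683, 0.1185]
tool_rot: [[0.072, 0.997, -0.002], [0.997, -0.072, 0.002], [0.002, -0.003, -1.0]]
ft_force: [-1.3, 0.1, 0.8]
grip_width: 0.0499
gripper_force: 0.0
```

Emit:
jog_arm:
  hand: [0.03,0.015,0.0,0.0,0.0]
  travel:
    - [0,0,0]
    - [0,0,0]
    - [0,0,0]
    - [0,0,0]
    - [0,0,0]
  yaw: [0,0,0,0,0]
  grip_force: 30

```text
time_s: 3.28
position: [0.4288, -0.169, 0.1195]
tool_rot: [[0.072, 0.997, -0.007], [0.997, -0.072, 0.001], [0.0, -0.007, -1.0]]
ft_force: [-16.1, -3.4, 4.4]
grip_width: 0.0089
gripper_force: 30.4
```

Run:
```python
import numpy as np
t=.22+np.r_[np.arange(0,1.09,.06),np.arange(1.1,1.6,.02)]
h=-.2*np.cos(t)+.006*np.sin(t);v=.2*np.sin(t)+.006*np.cos(t)
for i in range(len(t)-1):print(round(t[i+1],3),[round(x,4) for x in((h[i+1]-h[i])*.9974,-(h[i+1]-h[i])*.072,v[i+1]-v[i])])
```

```text
0.28 [np.float64(0.0033), np.float64(-0.0002), np.float64(0.0115)]
0.34 [np.float64(0.004), np.float64(-0.0003), np.float64(0.0113)]
0.4 [np.float64(0.0047), np.float64(-0.0003), np.float64(0.0111)]
0.46 [np.float64(0.0053), np.float64(-0.0004), np.float64(0.0108)]
0.52 [np.float64(0.0059), np.float64(-0.0004), np.float64(0.0104)]
0.58 [np.float64(0.0066), np.float64(-0.0005), np.float64(0.01)]
0.64 [np.float64(0.0071), np.float64(-0.0005), np.float64(0.0096)]
0.7 [np.float64(0.0077), np.float64(-0.0006), np.float64(0.0092)]
0.76 [np.float64(0.0082), np.float64(-0.0006), np.float64(0.0087)]
0.82 [np.float64(0.0088), np.float64(-0.0006), np.float64(0.0082)]
0.88 [np.float64(0.0092), np.float64(-0.0007), np.float64(0.0076)]
0.94 [np.float64(0.0097), np.float64(-0.0007), np.float64(0.0071)]
1.0 [np.float64(0.0101), np.float64(-0.0007), np.float64(0.0065)]
1.06 [np.float64(0.0104), np.float64(-0.0008), np.float64(0.0059)]
1.12 [np.float64(0.0108), np.float64(-0.0008), np.float64(0.0052)]
1.18 [np.float64(0.0111), np.float64(-0.0008), np.float64(0.0046)]
1.24 [np.float64(0.0113), np.float
[... 1060 characters left out ...]
0003), np.float64(-0.0002)]
1.62 [np.float64(0.004), np.float64(-0.0003), np.float64(-0.0003)]
1.64 [np.float64(0.004), np.float64(-0.0003), np.float64(-0.0004)]
1.66 [np.float64(0.004), np.float64(-0.0003), np.float64(-0.0004)]
1.68 [np.float64(0.004), np.float64(-0.0003), np.float64(-0.0005)]
1.7 [np.float64(0.0039), np.float64(-0.0003), np.float64(-0.0006)]
1.72 [np.float64(0.0039), np.float64(-0.0003), np.float64(-0.0007)]
1.74 [np.float64(0.0039), np.float64(-0.0003), np.float64(-0.0008)]
1.76 [np.float64(0.0039), np.float64(-0.0003), np.float64(-0.0008)]
1.78 [np.float64(0.0039), np.float64(-0.0003), np.float64(-0.0009)]
1.8 [np.float64(0.0039), np.float64(-0.0003), np.float64(-0.001)]
```

Emit:
jog_arm:
  hand: [0,0,0,0,0]
  travel:
    - [-0.002,0,0]
    - [0,0,0]
    - [0,0,0.001]
    - [0,0,0.001]
    - [0,0,0.001]
  yaw: [0,0,0,0,0]

```text
time_s: 3.9
position: [0.4294, -0.1692, 0.1223]
tool_rot: [[0.073, 0.997, -0.0], [0.997, -0.073, 0.0], [0.0, -0.0, -1.0]]
ft_force: [-3.5, 0.5, -2.2]
grip_width: 0.0089
gripper_force: 29.7
```

Emit:
jog_arm:
  hand: [0,0,0,0,0]
  travel:
    - [0.002,0,0.009]
    - [0.004,0,0.0113]
    - [0.0047,0,0.0111]
    - [0.0053,-0.001,0.0108]
    - [0.0059,-0.0004,0.0104]
  yaw: [0,0,0,0,0]

```text
time_s: 4.53
position: [0.4522, -0.1709, 0.1757]
tool_rot: [[0.073, 0.997, 0.001], [0.997, -0.073, -0.0], [-0.0, 0.001, -1.0]]
ft_force: [3.8, -3.1, -6.8]
grip_width: 0.0085
gripper_force: 29.1
```

Emit:
jog_arm:
  hand: [0,0,0,0,0]
  travel:
    - [0.0066,-0.0005,0.0095]
    - [0.0071,-0.0005,0.0091]
    - [0.0077,-0.0006,0.009]
    - [0.0082,-0.0006,0.0087]
    - [0.0088,-0.0006,0.0082]
  yaw: [0,0,0,0,0]

```text
time_s: 5.15
position: [0.489, -0.1736, 0.2204]
tool_rot: [[0.073, 0.997, -0.003], [0.997, -0.073, -0.0], [-0.001, -0.003, -1.0]]
ft_force: [-7.1, -2.9, 2.1]
grip_width: 0.0088
gripper_force: 29.3
```

Emit:
jog_arm:
  hand: [0,0,0,0,0]
  travel:
    - [0.0092,-0.0007,0.0076]
    - [0.0097,-0.0007,0.0071]
    - [0.0101,-0.0007,0.0065]
    - [0.0104,-0.0008,0.0059]
    - [0.0108,-0.0008,0.0052]
  yaw: [0,0,0,0,0]

```text
time_s: 5.78
position: [0.5396, -0.1774, 0.2537]
tool_rot: [[0.073, 0.997, -0.001], [0.997, -0.073, -0.001], [-0.001, -0.001, -1.0]]
ft_force: [-8.9, -1.5, 10.1]
grip_width: 0.0088
gripper_force: 30.5
```

Emit:
jog_arm:
  hand: [0,0,0,0,0]
  travel:
    - [0.0105,-0.0008,0.0058]
    - [0.011,-0.0008,0.0045]
    - [0.0115,-0.0008,0.0033]
    - [0,0,0]
    - [0,0,0]
  yaw: [0,0,0,0,0]

```text
time_s: 6.4
position: [0.573, -0.1799, 0.2663]
tool_rot: [[0.073, 0.997, 0.002], [0.997, -0.073, -0.001], [-0.001, 0.002, -1.0]]
ft_force: [-0.8, -3.4, 6.2]
grip_width: 0.0084
gripper_force: 29.8
```

Emit:
jog_arm:
  hand: [0,0,0,0,0]
  travel:
    - [0.004,-0.0003,0.0012]
    - [0.004,-0.0002,0.001]
    - [0.004,-0.0002,0.001]
    - [0.004,-0.0002,0.0007]
    - [0,0,0]
  yaw: [0,0,0,0,0]

```text
time_s: 7.02
position: [0.5887, -0.1809, 0.2696]
tool_rot: [[0.073, 0.997, -0.0], [0.997, -0.073, -0.001], [-0.001, -0.0, -1.0]]
ft_force: [-1.3, -4.6, 3.9]
grip_width: 0.0085
gripper_force: 30.0
```

Emit:
jog_arm:
  hand: [0,0,0,0,0]
  travel:
    - [0.002,-0.0001,0.0004]
    - [0.002,-0.0001,0.0004]
    - [0.002,-0.0001,0.0003]
    - [0.002,-0.0001,0.0003]
    - [0,0,0]
  yaw: [0,0,0,0,0]

```text
time_s: 7.65
position: [0.5965, -0.1814, 0.2708]
tool_rot: [[0.074, 0.997, -0.001], [0.997, -0.074, -0.001], [-0.001, -0.001, -1.0]]
ft_force: [-2.9, -5.5, 2.5]
grip_width: 0.0088
gripper_force: 29.9
```

Emit:
jog_arm:
  hand: [0,0,0,0,0]
  travel:
    - [0.002,-0.0004,0.0003]
    - [0.002,-0.0003,0.0003]
    - [0.002,-0.0002,0.0002]
    - [0.002,-0.0002,0.0002]
    - [0,0,0]
  yaw: [0,0,0,0,0]

```text
time_s: 8.28
position: [0.6048, -0.1821, 0.2719]
tool_rot: [[0.073, 0.997, -0.0], [0.997, -0.073, -0.0], [-0.0, -0.0, -1.0]]
ft_force: [-2.2, -3.7, 4.0]
grip_width: 0.0087
gripper_force: 29.9
```

Emit:
jog_arm:
  hand: [0,0,0,0,0]
  travel:
    - [0.002,-0.0002,0.0002]
    - [0.002,-0.0002,0.0001]
    - [0.002,-0.0002,0.0001]
    - [0.002,-0.0002,0.0001]
    - [0,0,0]
  yaw: [0,0,0,0,0]

```text
time_s: 8.9
position: [0.6133, -0.1827, 0.272]
tool_rot: [[0.073, 0.997, 0.001], [0.997, -0.073, 0.0], [0.0, 0.001, -1.0]]
ft_force: [-1.7, -2.1, 2.6]
grip_width: 0.0087
gripper_force: 30.2
```

Emit:
jog_arm:
  hand: [0,0,0,0,0]
  travel:
    - [0.002,-0.0002,0]
    - [0.002,-0.0002,0]
    - [0.002,-0.0002,0]
    - [0.002,-0.0002,0]
    - [0,0,0]
  yaw: [0,0,0,0,0]

```text
time_s: 9.52
position: [0.6213, -0.1834, 0.272]
tool_rot: [[0.073, 0.997, 0.001], [0.997, -0.073, 0.0], [0.0, 0.0, -1.0]]
ft_force: [0.1, 0.7, 2.8]
grip_width: 0.0088
gripper_force: 30.3
```

Emit:
jog_arm:
  hand: [0,0,0,0,0]
  travel:
    - [0.002,-0.0002,0]
    - [0.002,-0.0002,0]
    - [0.002,-0.0002,0]
    - [0.002,-0.0002,-0.0001]
    - [0,0,0]
  yaw: [0,0,0,0,0]

```text
time_s: 10.15
position: [0.6293, -0.1841, 0.2719]
tool_rot: [[0.073, 0.997, 0.0], [0.997, -0.073, 0.001], [0.001, 0.0, -1.0]]
ft_force: [-1.6, 3.4, 1.2]
grip_width: 0.0087
gripper_force: 30.2
```

Emit:
jog_arm:
  hand: [0,0,0,0,0]
  travel:
    - [0.002,0,-0.0001]
    - [0.002,0,-0.0001]
    - [0.002,-0.0001,-0.0001]
    - [0.002,-0.0001,-0.0002]
    - [0,0,0]
  yaw: [0,0,0,0,0]

```text
time_s: 10.78
position: [0.6373, -0.1848, 0.2714]
tool_rot: [[0.073, 0.997, 0.0], [0.997, -0.073, -0.0], [-0.0, 0.0, -1.0]]
ft_force: [-1.1, 3.1, 2.0]
grip_width: 0.0088
gripper_force: 30.2
```

Emit:
jog_arm:
  hand: [0,0,0,0,0]
  travel:
    - [0.002,0,-0.0001]
    - [0.002,0,-0.0002]
    - [0.002,-0.0001,-0.0002]
    - [0,0,0]
    - [0,0,0]
  yaw: [0,0,0,0,0]

```text
time_s: 11.4
position: [0.6431, -0.1851, 0.2709]
tool_rot: [[0.073, 0.997, 0.0], [0.997, -0.073, -0.0], [-0.0, 0.0, -1.0]]
ft_force: [0.1, -1.3, -1.0]
grip_width: 0.0088
gripper_force: 29.9
```

Emit:
jog_arm:
  hand: [0,0,0,0,0]
  travel:
    - [0.002,-0.0002,-0.0001]
    - [0.002,-0.0002,-0.0002]
    - [0.002,-0.0001,-0.0002]
    - [0,0,0]
    - [0,0,0]
  yaw: [0,0,0,0,0]

```text
time_s: 12.02
position: [0.6486, -0.1855, 0.2703]
tool_rot: [[0.073, 0.997, -0.002], [0.997, -0.073, -0.0], [-0.0, -0.001, -1.0]]
ft_force: [-5.3, -1.6, -0.7]
grip_width: 0.009
gripper_force: 29.9
```

Emit:
jog_arm:
  hand: [0,0,0,0,0]
  travel:
    - [0.002,-0.0002,-0.0002]
    - [0.002,-0.0002,-0.0003]
    - [0.002,-0.0001,-0.0003]
    - [0,0,0]
    - [0,0,0]
  yaw: [0,0,0,0,0]

```text
time_s: 12.65
position: [0.6537, -0.1859, 0.2697]
tool_rot: [[0.074, 0.997, -0.004], [0.997, -0.074, 0.0], [-0.0, -0.004, -1.0]]
ft_force: [-11.3, -2.5, 1.5]
grip_width: 0.0086
gripper_force: 30.1
```

Emit:
jog_arm:
  hand: [0,0,0,0,0]
  travel:
    - [0,0,0]
    - [-0.001,0,0]
    - [-0.001,0,0]
    - [0,0,0]
    - [0,0,0]
  yaw: [0,0,0,0,0]

```text
time_s: 13.28
position: [0.6523, -0.1858, 0.2699]
tool_rot: [[0.073, 0.997, -0.002], [0.997, -0.073, 0.0], [-0.0, -0.002, -1.0]]
ft_force: [-7.9, 0.1, 1.3]
grip_width: 0.0087
gripper_force: 30.1
```

```bash
python3 -c "
from h import *
print(env.observe()['ft_force'],env.observe()['position'])"
```

```text
[-7.88373174  0.05774391  1.27557633] [ 0.65228769 -0.18579956  0.26991085]
```

Emit:
jog_arm:
  hand: [0,0,0.012,0.02,0.04]
  travel:
    - [-0.001,0,0]
    - [-0.001,0,0]
    - [0,0,0]
    - [0,0,0]
    - [0,0,0]
  yaw: [0,0,0,0,0]

```text
time_s: 13.9
position: [0.6514, -0.1856, 0.2696]
tool_rot: [[0.073, 0.997, 0.001], [0.997, -0.073, 0.0], [0.0, 0.001, -1.0]]
ft_force: [-0.5, 0.6, -0.1]
grip_width: 0.0372
gripper_force: 0.0
```

Emit:
jog_arm:
  hand: [0.04,0.04,0.04,0.04,0.04]
  travel:
    - [0,0,0]
    - [0,0,0.03]
    - [0,0,0.03]
    - [-0.04,0,0.01]
    - [-0.05,0,0]
  yaw: [0,0,0,0,0]

```text
time_s: 14.52
position: [0.5605, -0.1858, 0.34]
tool_rot: [[0.072, 0.997, 0.002], [0.997, -0.072, -0.001], [-0.001, 0.002, -1.0]]
ft_force: [0.6, 0.5, 0.1]
grip_width: 0.0405
gripper_force: 0.0
```

Emit:
jog_arm:
  hand: [0.06,0.085,0.085,0.085,0.085]
  travel:
    - [-0.015,0.005,0]
    - [-0.01,0.005,0]
    - [0,0,-0.01]
    - [0,0,-0.02]
    - [0,0,-0.02]
  yaw: [0.175,0.175,0.175,0.175,0.175]

```text
time_s: 15.15
position: [0.5361, -0.1757, 0.2893]
tool_rot: [[-0.723, 0.691, 0.001], [0.691, 0.723, -0.0], [-0.001, 0.0, -1.0]]
ft_force: [1.2, 0.8, -0.6]
grip_width: 0.0848
gripper_force: 0.0
```

Emit:
jog_arm:
  hand: [0.085,0.085,0.085,0.085,0.085]
  travel:
    - [0,0,-0.02]
    - [0,0,-0.02]
    - [0,0,0]
    - [0,0,0]
    - [0,0,0]
  yaw: [0.175,0.175,0.175,0.171,0]

```text
time_s: 15.78
position: [0.5361, -0.1757, 0.2497]
tool_rot: [[-0.997, 0.074, 0.0], [0.074, 0.997, -0.0], [-0.0, 0.0, -1.0]]
ft_force: [0.0, -0.7, 0.5]
grip_width: 0.0851
gripper_force: 0.0
```

Run:
```python
from h import *
o=env.observe();print(o['position'],o['q'].round());im=snap('wrist','w2.png');c=cam('wrist',o)
for z in(.056,.035):print(proj('wrist',[.5339,-.1755,z],c))
hsv=cv2.cvtColor(im,cv2.COLOR_RGB2HSV);m=cv2.inRange(hsv,(95,90,40),(112,255,255))
n,l,s,ce=cv2.connectedComponentsWithStats(m)
for i in np.argsort(-s[1:,4])[:4]+1:print(s[i],ce[i],ray('wrist',*ce[i],.04,c))
```

```text
[ 0.53611099 -0.17572931  0.24974445] [ -30.   23.   72.    0.   85. -116.]
[277.90312321 189.40904131]
[277.92263666 185.56042802]
[ 388  234   52   47 1934] [413.26680455 256.85935884] [ 0.63672453 -0.01182941  0.04      ]
[ 253  170   49   51 1844] [276.89425163 195.74023861] [ 0.54498423 -0.17753579  0.04      ]
[ 130    0  138   22 1470] [222.17823129   6.91496599] [ 0.34946193 -0.21714257  0.04      ]
[554 306   6  36 152] [557.09210526 322.5       ] [0.7497674  0.18925615 0.04      ]
```

View pics/w2.png

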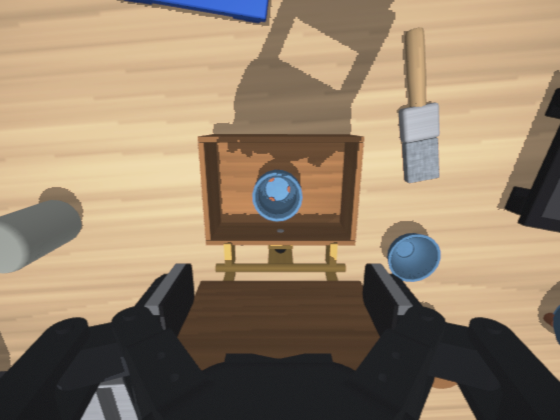

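Run:
```python
from h import *
c=cam('wrist')
for u,v in((277,196),(253,196),(302,196),(277,172),(277,221)):print(ray('wrist',u,v,.056,c))
b=[ray('wrist',u,v,.07,c) for u,v in((198,136),(364,136),(357,245),(206,244))];print(np.array(b),np.mean(b,0))
```

```text
[ 0.54133561 -0.17713376  0.056     ]
[ 0.53929117 -0.20409739  0.056     ]
[ 0.54346495 -0.14905025  0.056     ]
[ 0.51428797 -0.17504971  0.056     ]
[ 0.5709761  -0.17941759  0.056     ]
[[ 0.46944675 -0.25191933  0.07      ]
 [ 0.48220191 -0.08403296  0.07      ]
 [ 0.60175652 -0.09070156  0.07      ]
 [ 0.58760815 -0.26137564  0.07      ]] [ 0.53525333 -0.17200737  0.07      ]
```

Emit:
jog_arm:
  hand: [0.085,0.085,0.085,0.085,0.085]
  travel:
    - [0.006,-0.001,-0.05]
    - [0,0,-0.05]
    - [0,0,-0.04]
    - [0,0,-0.02]
    - [0,0,0]
  yaw: [0,0,0,0,0]

```text
time_s: 16.45
position: [0.5415, -0.1765, 0.0886]
tool_rot: [[-0.997, 0.075, -0.002], [0.075, 0.997, 0.001], [0.002, 0.001, -1.0]]
ft_force: [-0.3, -0.1, 0.9]
grip_width: 0.0848
gripper_force: 0.0
```

Emit:
jog_arm:
  hand: [0.085,0.085,0.085,0.085,0.085]
  travel:
    - [0,0,-0.02]
    - [0,0,-0.02]
    - [0,0,-0.013]
    - [0,0,0]
    - [0,0,0]
  yaw: [0,0,0,0,0]

```text
time_s: 17.08
position: [0.5424, -0.177, 0.0376]
tool_rot: [[-0.997, 0.073, 0.001], [0.073, 0.997, -0.001], [-0.001, -0.001, -1.0]]
ft_force: [-0.2, 0.1, 0.1]
grip_width: 0.0849
gripper_force: 0.0
```

Emit:
jog_arm:
  hand: [0.07,0.062,0.05,0.04,0.03]
  travel:
    - [0,0,0]
    - [0,0,0]
    - [0,0,0]
    - [0,0,0]
    - [0,0,0]
  yaw: [0,0,0,0,0]
  grip_force: 25

```text
time_s: 17.7
position: [0.5422, -0.1768, 0.0372]
tool_rot: [[-0.997, 0.073, 0.001], [0.073, 0.997, -0.0], [-0.001, -0.0, -1.0]]
ft_force: [-0.6, -0.0, 5.5]
grip_width: 0.0559
gripper_force: 26.1
```

Emit:
jog_arm:
  hand: [0.03,0.03,0.03,0.03,0.03]
  travel:
    - [0,0,0.005]
    - [0,0,0.01]
    - [0,0,0.02]
    - [0,0,0.03]
    - [0,0,0.03]
  yaw: [0,0,0,0,0]

```text
time_s: 18.32
position: [0.5418, -0.1767, 0.133]
tool_rot: [[-0.997, 0.073, -0.0], [0.073, 0.997, 0.0], [0.0, 0.0, -1.0]]
ft_force: [-0.1, 0.2, -0.6]
grip_width: 0.0554
gripper_force: 26.8
```

Emit:
jog_arm:
  hand: [0.03,0.03,0.03,0.03,0.03]
  travel:
    - [0,0,0.035]
    - [0,0.01,0.03]
    - [0,0.025,0.02]
    - [0,0.035,0]
    - [0,0.035,0]
  yaw: [0,0,0,0,0]

```text
time_s: 18.95
position: [0.5417, -0.0708, 0.2174]
tool_rot: [[-0.997, 0.073, 0.001], [0.073, 0.997, -0.0], [-0.001, -0.0, -1.0]]
ft_force: [0.6, -0.4, -1.3]
grip_width: 0.0556
gripper_force: 26.8
```

Run:
```python
from h import *
a=snap('top','t2.png');b=snap('scene','s2.png')
o=np.zeros((300,800,3),'uint8')
o[:,:400]=cv2.resize(a,(400,300));o[:,400:]=cv2.resize(b[100:310,150:430],(400,300))
cv2.imwrite('pics/c2.png',cv2.resize(o,None,fx=1,fy=1)[:,:,::-1])
print(env.observe()['ft_force'],env.observe()['grip_width'])
```

```text
[-0.35034409 -0.46597235 -0.81306266] 0.05556265921541223
```

View pics/c2.png

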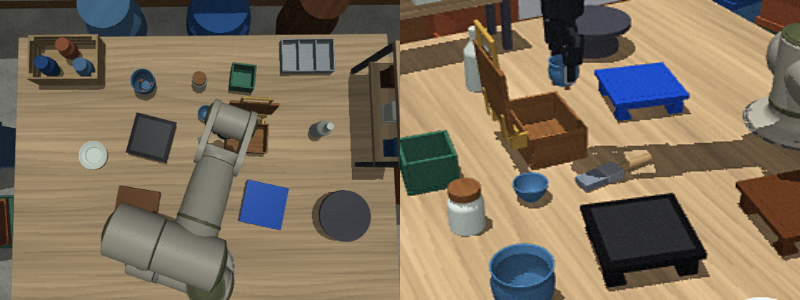

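Run:
```python
from h import *
for n,f,(x0,y0,x1,y1) in(('top','top0.png',(165,145,260,240)),('scene','scene0.png',(270,228,370,300))):
    a=cv2.imread('pics/'+f);m=np.zeros(a.shape[:2],'uint8');m[y0:y1,x0:x1]=(a.max(2)<62)[y0:y1,x0:x1]*255
    m=cv2.morphologyEx(m,cv2.MORPH_OPEN,np.ones((5,5)))
    k,_=cv2.findContours(m,0,2);k=max(k,key=cv2.contourArea);q=cv2.approxPolyDP(k,6,True)[:,0]
    print(n,cv2.contourArea(k),q.tolist());P=np.array([ray(n,u,v,.05) for u,v in q]);print(P.round(3).tolist(),P.mean(0))
for n in('top','scene'):
    print(n,proj(n,[.540,.2125,.05]))
    for a in range(4):
        t=np.deg2rad(-16+90*a+45);print(proj(n,[.540+.1202*np.cos(t),.2125+.1202*np.sin(t),.05]).round())
```

```text
top 531.5 [[245, 171], [228, 221], [182, 206], [178, 212], [232, 226]]
[[0.601, 0.116, 0.05], [0.455, 0.166, 0.05], [0.5, 0.3, 0.05], [0.483, 0.311, 0.05], [0.441, 0.154, 0.05]] [0.49612921 0.20944036 0.05      ]
scene 3695.0 [[341, 236], [277, 244], [294, 299], [339, 285], [358, 290], [363, 275]]
[[0.438, 0.157, 0.05], [0.598, 0.113, 0.05], [0.656, 0.305, 0.05], [0.546, 0.311, 0.05], [0.518, 0.344, 0.05], [0.478, 0.308, 0.05]] [0.53892017 0.25652767 0.05      ]
top [211.9838053  192.11518051]
[192. 157.]
[176. 212.]
[232. 228.]
[248. 172.]
scene [317.94571471 259.62190045]
[291. 288.]
[364. 278.]
[342. 235.]
[276. 243.]
```

Emit:
jog_arm:
  hand: [0.03,0.03,0.03,0.03,0.03]
  travel:
    - [0,0.045,0]
    - [0,0.05,0]
    - [0,0.05,0]
    - [0,0.05,0]
    - [0,0.045,0]
  yaw: [0,0,0,0,0]

```text
time_s: 19.68
position: [0.542, 0.1693, 0.2171]
tool_rot: [[-0.997, 0.073, 0.0], [0.073, 0.997, -0.0], [-0.0, -0.0, -1.0]]
ft_force: [0.0, 0.1, -1.5]
grip_width: 0.0551
gripper_force: 27.0
```

Emit:
jog_arm:
  hand: [0.03,0.03,0.03,0.03,0.03]
  travel:
    - [0,0.03,0]
    - [-0.001,0.013,-0.03]
    - [0,0,-0.04]
    - [0,0,-0.04]
    - [0,0,-0.015]
  yaw: [0,0,0,0,0]

```text
time_s: 20.3
position: [0.5405, 0.2106, 0.09]
tool_rot: [[-0.997, 0.073, -0.003], [0.073, 0.997, -0.001], [0.003, -0.001, -1.0]]
ft_force: [0.4, -0.9, -1.0]
grip_width: 0.0555
gripper_force: 27.1
```

Emit:
jog_arm:
  hand: [0.03,0.03,0.03,0.03,0.03]
  travel:
    - [0,0,-0.003]
    - [0,0,-0.002]
    - [0,0,-0.002]
    - [0,0,0]
    - [0,0,0]
  yaw: [0,0,0,0,0]

```text
time_s: 20.92
position: [0.5411, 0.2113, 0.0851]
tool_rot: [[-0.997, 0.073, 0.001], [0.073, 0.997, 0.0], [-0.001, 0.0, -1.0]]
ft_force: [-0.3, -0.2, -1.2]
grip_width: 0.0556
gripper_force: 27.1
```

Emit:
jog_arm:
  hand: [0.03,0.03,0.03,0.03,0.03]
  travel:
    - [0,0,-0.001]
    - [0,0,-0.001]
    - [0,0,-0.001]
    - [0,0,0]
    - [0,0,0]
  yaw: [0,0,0,0,0]

```text
time_s: 21.55
position: [0.541, 0.2112, 0.0817]
tool_rot: [[-0.997, 0.073, 0.0], [0.073, 0.997, -0.0], [-0.0, -0.0, -1.0]]
ft_force: [-0.4, 0.6, -1.3]
grip_width: 0.0553
gripper_force: 27.1
```

Emit:
jog_arm:
  hand: [0.03,0.03,0.03,0.03,0.03]
  travel:
    - [0,0,-0.0005]
    - [0,0,-0.0005]
    - [0,0,-0.0005]
    - [0,0,0]
    - [0,0,0]
  yaw: [0,0,0,0,0]

```text
time_s: 22.18
position: [0.5413, 0.2112, 0.0812]
tool_rot: [[-0.997, 0.073, 0.001], [0.073, 0.997, 0.0], [-0.001, 0.0, -1.0]]
ft_force: [-1.4, -1.1, 6.8]
grip_width: 0.0556
gripper_force: 27.6
```

Emit:
jog_arm:
  hand: [0.03,0.057,0.059,0.063,0.07]
  travel:
    - [0,0,0.0005]
    - [0,0,0]
    - [0,0,0]
    - [0,0,0]
    - [0,0,0]
  yaw: [0,0,0,0,0]

```text
time_s: 22.8
position: [0.541, 0.2113, 0.0806]
tool_rot: [[-0.997, 0.073, -0.0], [0.073, 0.997, 0.0], [0.0, 0.0, -1.0]]
ft_force: [0.5, -0.3, -0.4]
grip_width: 0.07
gripper_force: 0.0
```

Emit:
jog_arm:
  hand: [0.085,0.085,0.085,0.085,0.085]
  travel:
    - [0,0,0]
    - [0,0,0]
    - [0,0,0.03]
    - [0,0,0.05]
    - [0,0,0.05]
  yaw: [0,0,0,0,0]

```text
time_s: 23.42
position: [0.5408, 0.2112, 0.2121]
tool_rot: [[-0.997, 0.073, -0.0], [0.073, 0.997, -0.0], [0.0, -0.0, -1.0]]
ft_force: [0.1, -0.2, 0.7]
grip_width: 0.0849
gripper_force: 0.0
```

Emit:
jog_arm:
  hand: [0.085,0.085,0.085,0.085,0.085]
  travel:
    - [0,0,0.04]
    - [-0.04,0,0.03]
    - [-0.05,0,0]
    - [-0.05,0,0]
    - [0,0,0]
  yaw: [0,0,0,0,0]

```text
time_s: 24.05
position: [0.3983, 0.2114, 0.2814]
tool_rot: [[-0.997, 0.071, 0.0], [0.071, 0.997, 0.0], [-0.0, 0.0, -1.0]]
ft_force: [0.8, 0.4, 0.4]
grip_width: 0.085
gripper_force: 0.0
```

Run:
```python
from h import *
a=snap('top','t3.png');b=snap('scene','s3.png')
o=np.zeros((360,800,3),'uint8')
o[:,:400]=cv2.resize(a[120:300,150:350],(400,360));o[:,400:]=cv2.resize(b[120:300,180:380],(400,360))
cv2.imwrite('pics/c3.png',o[:,:,::-1]); print(env.observe()['position'])
```

```text
[0.40114563 0.21129801 0.28112247]
```

View pics/c3.png

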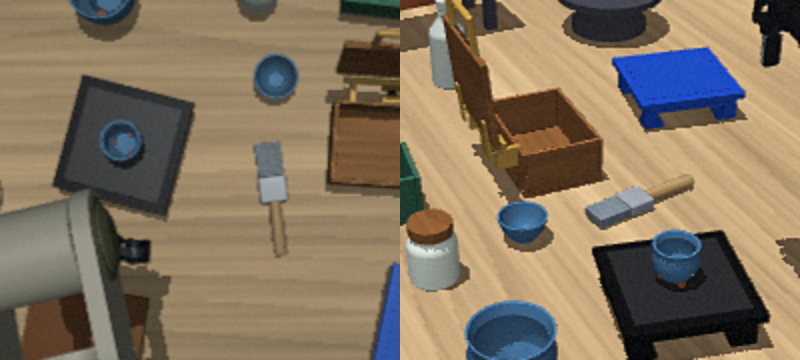

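The pot stands upright near the middle of the black stand: crop pixel (122,142) against the stand's centre at about (124,145). The lid is open at its stop, and the other objects look unmoved.

```bash
python3 -c "
from rig import env
print(env.close_job())"
```

```text
the job is handed in; nothing more can be done
None
```

The lid is open against its stop, the pot is upright in the middle of the black stand, and the job is handed in; while seating the lid, the push briefly peaked at about 10 N beyond the swing force, above the 2–8 N seated range but well under the 18 N limit.

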